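# Release and open the plate exposure unit

## Task

The plate has had its exposure: open the lid of the small exposure unit. Press both catch pads at its front down together, one fingertip on each, and keep both down until the lid has sprung up clear of the catches; then let go and push the lid the rest of the way back with the fingers until it leans on its stop. Nothing is to be gripped or lifted: do not press the small round start button between the pads, do not shove the unit about, and leave the things around it where they are.

Things in the scene. Friction and masses are not known exactly. Their poses are not given: they have to be found in the camera images.
- exposure_unit: Loose grey box on rubber feet, 3 kg, 180 wide (y). Origin on the table under it; x to its back, y to its left, z up. Extends x -125 to +75 mm. Lamp housing (x -55 to +75) with lid: up to z 76. In front a low ledge (x -125 to -50, top z 24) carries both catches, the start button and, at x -95, y -70, a fixed timer dial 17 across, up to z 35.
- catch_left_pad (a point): Centre of the top of the left catch's ribbed aluminium pad, 26 x 26 mm; at rest x -106, y +32, z 46 in the unit's frame. Its pivot lies 36 mm behind and 12 below this point; over the pivot a steel hook, 12 wide, up to z 70, holds the lid's flange. When pressed, the pad tilts down in front and the hook swings 12 mm forward, to 24 mm behind the pad's centre.
- catch_right_pad (a point): The same point of the right catch, at y -32: the pads' centres are 64 mm apart.
- catch_left (a joint): Left catch, rad: 0 at rest, grows as the pad is pressed, 0.26 at its stop (pad about 9 mm down at its centre, 7 at its rear edge). Sprung: about 2 N starts it, 4 to 6 N hold it fully down. Its hook is off the flange from about 0.17. Either catch alone holds the lid; a catch springs back when let go.
- catch_right (a joint): Angle of the right catch, as the left.
- start_button (a joint): Travel of the small round start button (16 across, midway between the pads at x -100, y 0, top at z 35 mm in the unit's frame), m: 0 at rest, 0.005 fully pressed.
- lid (a joint): Lid angle, rad: 0 shut, 1.57 upright, 1.75 at its stop, leaning back. Hinge along y at x +65, z 58 mm of the unit. A panel 176 wide, 18 thick. With both catches off its spring raises it slowly by itself: 0.1 rad in the first 0.2 s, 0.6 after 2 s, 1.0 after 6 s, and it stops near 1.15; from there its stiff hinge keeps it where it is left, and 1 to 2 N at the front edge push it on.
- lid_front_edge (a point): Middle of the front edge of the lid's aluminium flange (6 thick, 10 beyond the panel), 128 mm from the hinge; moves with the lid.
- lid_hinge (a point): Middle of the lid's hinge line.
- gouge: Bystander: lino gouge with a mushroom handle, 137 long, 25 high, lying left of the unit. Origin under its middle.
- paint_tube: Bystander: aluminium paint tube, 104 x 32 x 24, lying right of the unit. Origin at its underside.
- eraser: Bystander: eraser, 45 x 21 x 13, to the right of the ledge. Origin at its underside.
- tape_roll: Bystander: roll of masking tape lying flat, 96 across, 25 high, on the right side of the table. Origin at its underside.
- sanding_block: Bystander: cork sanding block, 72 x 42 x 30 high, in front of the unit's ledge, to the left. Origin at its underside.

How it is judged:
On the way, in this order (a step that is already met when the one before it is completed fails the run):
1. both catch pads are held down by the fingers together while the lid springs up clear of the catches (value of joint each of catch_left, catch_right above 0.14 rad and contact force between the fingers and catch_left above 0.3 N and contact force between the fingers and catch_right above 0.3 N and value of joint lid above 0.1 rad), for 0.1 s.
2. both pads are let go and back up, the lid stays released (value of joint each of catch_left, catch_right below 0.04 rad and value of joint lid above 0.15 rad), for 0.1 s.
3. the fingers push the lid on towards its stop (contact force between the fingers and lid above 0.2 N and value of joint lid above 1.3 rad), for 0.1 s.
At the end, for the whole second after the job is handed in: The lid leans back at rest, within 0.15 rad (about 9 degrees) of its stop; both catch pads are up (within 0.04 rad of rest); the unit stands flat within 30 mm of where it was (value of joint lid above 1.6 rad and velocity of joint lid between -0.05 and 0.05 rad/s and value of joint each of catch_left, catch_right below 0.04 rad and distance of exposure_unit from where it was at the start of the episode below 0.03 m and angle between exposure_unit's own z axis and vertical below 0.05 rad); the robot touches nothing.
It fails at once if the round start button is pressed (more than 2.5 mm) (value of joint start_button above 0.0025 m).
It fails at once if the unit is shoved more than 30 mm, or lifted or tipped (distance of exposure_unit from where it was at the start of the episode above 0.03 m or height (world z) of exposure_unit above 0.008 m or angle between exposure_unit's own z axis and vertical above 0.1 rad).
It fails at once if a thing standing round the unit is lifted or moved more than 25 mm (distance of any of gouge, sanding_block, paint_tube, eraser, tape_roll from where it was at the start of the episode above 0.025 m).
It also fails if it takes over 53 s, if anything falls off the work surface, if the arm or the gripper's body presses on something with over 40 N, if the wrist force passes 120 N, or if a joint passes its speed limit or range.

## Robot

A 7-joint arm with a two-finger parallel gripper is mounted at the origin on a cart in front of the work surface, level with it; the furniture and walls round the work are solid. World frame = base frame: x ahead of the robot, y to its left, z up, the work surface at z = 0. Lengths are in m, angles in rad, forces in N, time in s.
With the tool pointing down it reaches from about 0.4 to 0.85 m from the base axis. Payload 10.4 kg.
Tool frame: the origin (TCP) lies at the very end of the fingers, on their centre line; the grasp point (between the pads) lies 19 mm behind it; y points along the fingers, x is the direction in which the jaws open and shut, and the axes are right-handed (so a half turn about y gives the same grasp; the last joint's range is limited). The gripper opens to 87 mm and grips with 3 to 60 N. Pads are 19 mm wide; open, the fingers measure 117 mm over their backs; the gripper's body (75 mm by 190 mm) begins 51 mm behind the grasp point.
Start: joints at [1.137, 0.332, -0.065, 1.46, 0.022, 1.35, -0.088], TCP at [0.25, -0.573, 0.223] pointing down, gripper open.
Joint ranges: [-2.6, 2.6], [-0.5, 2.12], [-1.47, 1.34], [0.16, 2.42], [-1.27, 4.41], [0.06, 2.06], [-2.6, 2.6]. Speed limits (rad/s): [2.22, 2.22, 2.79, 2.79, 3.14, 3.14, 3.14].

## Interface

Orientations are given as a unit quaternion [x, y, z, w].
In Python, from bench import readout, vision, r gives the robot as it stands.
- The arm moves only by the tool arm_command, never from a script. Its argument "targets" is a list that holds one entry, the list of rows, each a list of 6 numbers: the shift along the tool's x, y, z in m, then the turn, a rotation vector about the tool's x, y, z in degrees. A call has 1 to 12 rows; each row shifts and turns the commanded pose from where the row before left it, along the tool's axes as they then stand; what a row does not reach is not made up. A row lasts 1/12 s, in which the tool goes at most 41.7 mm and 7.16 degrees, less where a joint would pass 70% of its speed; a pose out of reach is approached as far as the arm can. A call is refused whole if a number of a shift passes 0.0417 or a number of a turn 7.16, either way. A call with a gripper value outside its range is refused whole. "hand" is the opening, from 0 (shut) to 1 (fully open), set as the call begins (left out, the last holds). The fingers move at their own pace and stop on an object; "grip_force" is the grip in N (left out, the last holds). Time passes only in rows, so rows that do not move let the fingers close. It gives the time, the measured TCP pose, the force and the opening at its end, in the units of the state.
- readout.read_state(): the state, without advancing time (a new reading comes with each control period).
- vision.camera(name): name is "side" or "top"; returns a dict with "pixels" (480x640x3 uint8, blue, green, red), "fovy" (degrees; the focal length in pixels is half the picture's height over the tangent of half this angle, whatever the lens; pixels are square), "cx", "cy" (the principal point, pixels), "D" ([k1, k2, p1, p2, k3] as OpenCV has them; the pictures are not rectified), "R" (3x3) and "t" (3): a world point X has camera coordinates R X + t. Camera axes: x right, y down, z forward; pixel columns grow to the right and rows downward; lengths in m; the calibration is good to about 2 mm. A picture is of the moment at which its call begins. There is no depth.
- r.close_job(): hands the job in, once; it reports no verdict.
The state is a dict: "time": time; "joint_positions": joint angles; "joint_vel": joint speeds; "joint_torque": joint torques, N m; "ee_pos": TCP position; "eef_rot": TCP orientation; "ft_force": force on the tool from outside, world axes, zero at the start; "torque": the same for the moment, N m; "width": finger opening in m.
Only numpy, scipy, OpenCV 4.12 (cv2) and the standard library are available. Lean on these libraries where they do the work, as an engineer would, in place of code of your own. Each camera call takes 0.05 s, during which the arm holds its last target.

## Working session

There is one attempt and no reset: what is moved stays moved. The work goes in short steps, Python scripts to look and compute and a tool call to move; the robot and the scene stay as the last step left them, time stands still between calls to the robot, and variables do not carry over. Pictures are saved under pics/ and viewed, and the job is handed in when it is done.

Besides the shell and the picture viewer there is one more tool, called after "Emit:" as name(argument=value, ...) on one line, values as JSON. arm_command: Moves the arm, as the interface text tells. Its arguments: {"type":"object","properties":{"targets":{"type":"array","items":{"type":"array","items":{"type":"array","items":{"type":"number"}}}},"hand":{"type":"number"},"grip_force":{"type":"number"}},"required":["targets"]}

```bash
ls; mkdir -p pics; cat > h.py <<'E'
import numpy as np, cv2
from bench import readout, vision, r
def cam(name,fn=None):
    c=vision.camera(name)
    if fn: cv2.imwrite('pics/'+fn,c['pixels'])
    f=240/np.tan(np.radians(c['fovy'])/2)
    c['K']=np.array([[f,0,c['cx']],[0,f,c['cy']],[0,0,1]]);c['R']=np.array(c['R']);c['t']=np.array(c['t']);c['D']=np.array(c['D'])
    return c
def ray(c,px):
    p=cv2.undistortPoints(np.array([[px]],float),c['K'],c['D'])[0,0]
    d=c['R'].T@np.array([p[0],p[1],1]); o=-c['R'].T@c['t']
    return o,d/np.linalg.norm(d)
def plane(c,px,z):
    o,d=ray(c,px); return o+d*(z-o[2])/d[2]
def proj(c,X):
    return cv2.projectPoints(np.array(X,float).reshape(-1,3),cv2.Rodrigues(c['R'])[0],c['t'],c['K'],c['D'])[0][:,0]
E
python3 - <<'E'
from h import *
for n in('top','side'):
    c=cam(n,n+'0.png'); print(n,c['fovy'],c['cx'],c['cy'],c['D'],-c['R'].T@c['t'],c['R'])
s=readout.read_state();print(s)
E
```

```text
pics
top 49.84830818212878 330.11406307112884 236.58214691142194 [-0.05721052  0.          0.          0.          0.        ] [ 0.325481   -0.05852071  1.06166463] [[-0.0236042  -0.99962028 -0.01421752]
 [-0.98104397  0.02589703 -0.19204703]
 [ 0.1923423   0.00941489 -0.98128273]]
side 53.05408082930395 324.87428314117545 243.67408475989316 [0.03445814 0.         0.         0.         0.        ] [ 0.37372929 -0.69885212  0.62941826] [[ 0.98214201 -0.18813562  0.00143458]
 [-0.11878044 -0.62595789 -0.77075802]
 [ 0.14590503  0.75682343 -0.63712637]]
{'time': 0.1, 'joint_positions': array([ 1.13740697,  0.33279518, -0.06468566,  1.46084899,  0.02161595,
        1.34988283, -0.08851968]), 'joint_vel': array([ 0.00106245, -0.00108496, -0.00033765, -0.00416414,  0.00122626,
        0.00085162,  0.00162388]), 'joint_torque': array([ 1.64858458e-03, -6.24547577e+01,  2.49470113e-02, -3.90716171e+01,
       -6.14047539e-02,  3.65363248e-02,  1.69072530e-05]), 'ee_pos': array([ 0.24943332, -0.57270195,  0.22184587]), 'eef_rot': array([-0.59124768,  0.38789682, -0.38713636,  0.59168208]), 'ft_force': array([1.21901496, 0.94457692, 0.17831746]), 'torque': array([ 0.03867111,  0.012931  , -0.01185625]), 'width': 0.08712715071315487}
```

View pics/top0.png

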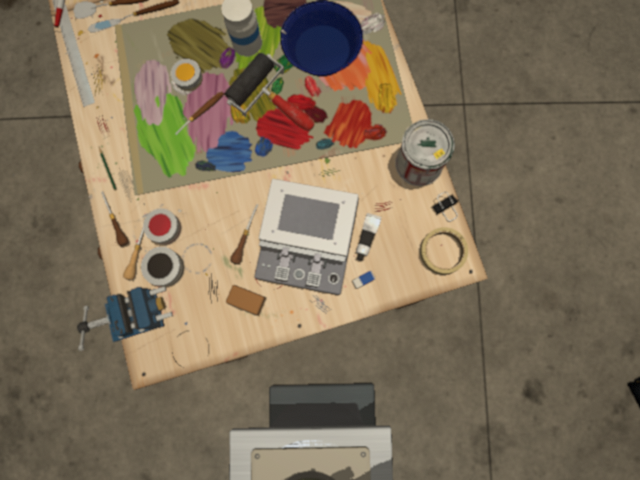

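View pics/side0.png

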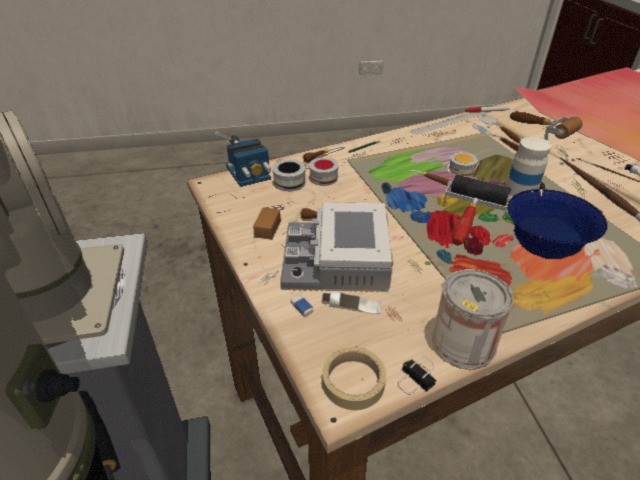

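```bash
python3 - <<'E'
import cv2
a=cv2.imread('pics/top0.png')[170:310,245:385];cv2.imwrite('pics/topz.png',cv2.resize(a,None,fx=4.2,fy=4.2,interpolation=cv2.INTER_CUBIC))
a=cv2.imread('pics/side0.png')[190:320,270:410];cv2.imwrite('pics/sidez.png',cv2.resize(a,None,fx=4.2,fy=4.2,interpolation=cv2.INTER_CUBIC))
E
```

```text
(no output)
```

View pics/topz.png

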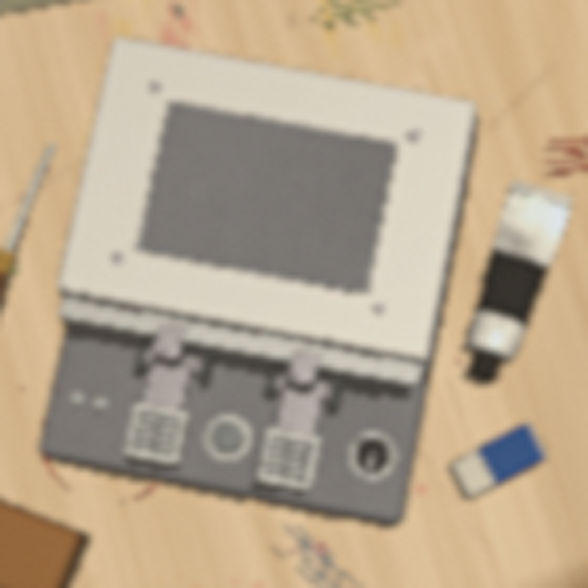

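View pics/sidez.png

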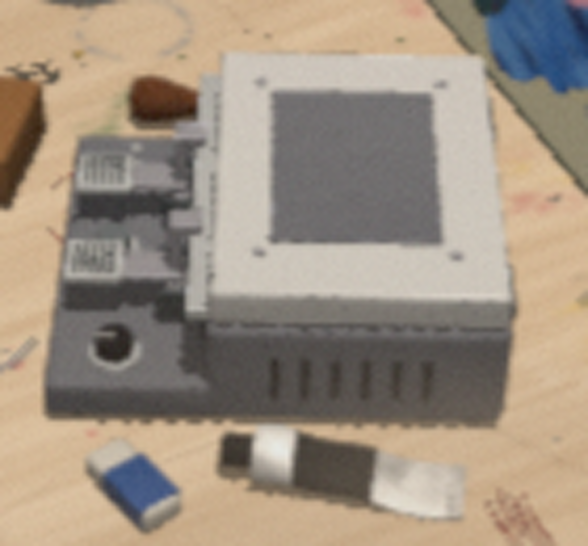

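```bash
python3 - <<'E'
from h import *
from scipy.optimize import least_squares
T=lambda x,y:((x+.5)/4.2-.5+245,(y+.5)/4.2-.5+170)
S=lambda x,y:((x+.5)/4.2-.5+270,(y+.5)/4.2-.5+190)
ct,cs=cam('top'),cam('side')
obs=[(ct,T(156,431),(-106,32,46)),(ct,T(290,459),(-106,-32,46)),(ct,T(116,40),(75,88,76)),(ct,T(475,102),(75,-88,76)),
(ct,T(42,457),(-125,90,24)),(ct,T(398,524),(-125,-90,24)),(ct,T(227,437),(-100,0,35)),(ct,T(372,455),(-95,-70,35)),
(cs,S(104,170),(-106,32,46)),(cs,S(93,260),(-106,-32,46)),(cs,S(47,384),(-125,-90,24)),(cs,S(114,342),(-95,-70,35))]
for c,p,u in obs: print(u,plane(c,p,u[2]/1e3).round(4), end=' | ')
print()
def tri(a,b):
    o1,d1=ray(ct,a);o2,d2=ray(cs,b);A=np.c_[d1,-d2];s=np.linalg.lstsq(A,o2-o1,rcond=None)[0]
    p,q=o1+s[0]*d1,o2+s[1]*d2;return (p+q)/2,np.linalg.norm(p-q)
print(tri(obs[0][1],obs[8][1]),tri(obs[1][1],obs[9][1]))
def X(q,u):
    u=np.array(u)/1e3;c,s=np.cos(q[2]),np.sin(q[2]);return np.array([q[0]+c*u[0]-s*u[1],q[1]+s*u[0]+c*u[1],u[2]])
def f(q): return np.concatenate([(plane(c,p,u[2]/1e3)-X(q,u))[:2] for c,p,u in obs])*1e3
R=least_squares(f,[.5,0,0],loss='soft_l1');q=R.x;print(q,np.degrees(q[2]));print(f(q).reshape(-1,2).round(1))
for u in[(-106,32,46),(-106,-32,46),(-100,0,35),(65,0,58)]:print(X(q,u).round(4))
s=readout.read_state();from scipy.spatial.transform import Rotation as Ro
print(s['ee_pos'],Ro.from_quat(s['eef_rot']).as_matrix().round(3))
E
```

```text
(-106, 32, 46) [0.4551 0.0487 0.046 ] | (-106, -32, 46) [ 0.4403 -0.0143  0.046 ] | (75, 88, 76) [0.6384 0.0636 0.076 ] | (75, -88, 76) [ 0.6032 -0.1056  0.076 ] | (-125, 90, 24) [0.4467 0.1062 0.024 ] | (-125, -90, 24) [ 0.4104 -0.0643  0.024 ] | (-100, 0, 35) [0.4528 0.016  0.035 ] | (-95, -70, 35) [ 0.4425 -0.0528  0.035 ] | (-106, 32, 46) [0.4562 0.0466 0.046 ] | (-106, -32, 46) [ 0.4423 -0.0169  0.046 ] | (-125, -90, 24) [ 0.4143 -0.0689  0.024 ] | (-95, -70, 35) [ 0.4451 -0.0598  0.035 ] | 
(array([0.45589566, 0.04890603, 0.04416608]), np.float64(0.0010796056358155803)) (array([ 0.44156426, -0.01419751,  0.04358678]), np.float64(0.001961034457880788))
[ 0.55117513 -0.00568507 -0.207551  ] -11.89179659345259
[[ 1.1  1.2]
 [-0.6  0.9]
 [-4.3 -1.4]
 [-3.3  1.6]
 [-0.7 -2. ]
 [ 0.   3.6]
 [-0.5  1.1]
 [-1.3  1.8]
 [ 2.1 -0.8]
 [ 1.4 -1.7]
 [ 4.  -0.9]
 [ 1.3 -5.2]]
[0.454  0.0475 0.046 ]
[ 0.4409 -0.0152  0.046 ]
[0.4533 0.0149 0.035 ]
[ 0.6148 -0.0191  0.058 ]
[ 0.24952303 -0.57279768  0.22208223] [[ 0.399 -0.     0.917]
 [-0.917  0.001  0.399]
 [-0.001 -1.    -0.   ]]
```

Emit:
arm_command(targets=[[[0, 0, 0, 0, 5.93, 0], [0, 0, 0, 0, 5.93, 0], [0, 0, 0, 0, 5.93, 0], [0, 0, 0, 0, 5.93, 0], [0, 0, 0, 0, 5.93, 0], [0, 0, 0, 0, 5.93, 0], [-0.01, 0, 0.003, 0, 0, 0], [-0.02, 0, 0.003, 0, 0, 0], [-0.025, 0, 0.003, 0, 0, 0], [-0.025, 0, 0.003, 0, 0, 0], [-0.025, 0, 0.003, 0, 0, 0], [-0.025, 0, 0.003, 0, 0, 0]]], hand=0.563)

```text
time: 1.2
ee_pos: [0.2949, -0.4477, 0.2224]
eef_rot: [-0.446, 0.549, -0.549, 0.446]
ft_force: [0.7, 0.8, 1.2]
width: 0.0495
```

Emit:
arm_command(targets=[[[-0.025, 0, 0.003, 0, 0, 0], [-0.025, 0, 0.003, 0, 0, 0], [-0.025, 0, 0.003, 0, 0, 0], [-0.025, 0, 0.003, 0, 0, 0], [-0.025, 0, 0.003, 0, 0, 0], [-0.025, 0, 0.003, 0, 0, 0], [-0.025, 0, 0.003, 0, 0, 0], [-0.025, 0, 0.003, 0, 0, 0], [-0.025, 0, 0.003, 0, 0, 0], [-0.025, 0, 0.003, 0, 0, 0], [-0.025, 0, 0.003, 0, 0, 0], [-0.025, 0, 0.003, 0, 0, 0]]])

```text
time: 2.2
ee_pos: [0.3921, -0.1619, 0.2225]
eef_rot: [0.446, -0.548, 0.549, -0.446]
ft_force: [0.9, 0.7, -0.1]
width: 0.0488
```

Emit:
arm_command(targets=[[[-0.025, 0, 0.002, 0, 0, 0], [-0.025, 0, 0.002, 0, 0, 0], [-0.025, 0, 0.002, 0, 0, 0], [-0.025, 0, 0.002, 0, 0, 0], [-0.025, 0, 0.002, 0, 0, 0], [-0.025, 0, 0.001, 0, 0, 0], [-0.015, 0, 0.001, 0, 0, 0], [-0.008, 0, 0, 0, 0, 0], [0, 0, 0, 0, 0, 0], [0, 0, 0, 0, 0, 0]]])

```text
time: 3.03
ee_pos: [0.4396, 0.0025, 0.2224]
eef_rot: [0.446, -0.549, 0.549, -0.445]
ft_force: [-0.2, -0.6, -0.2]
width: 0.049
```

```bash
cat > st.py <<'E'
from h import *
from scipy.spatial.transform import Rotation as Ro
import sys
s=readout.read_state();M=Ro.from_quat(s['eef_rot']).as_matrix()
print(s['time'],s['ee_pos'].round(4),s['joint_positions'].round(2),s['ft_force'].round(2),s['torque'].round(2),s['width'].round(4));print(M.round(3))
t=np.array([0.4435,0.017,0.12]);print('tool delta',M.T@(t-s['ee_pos']))
q=(0.5512,-0.0057,-0.2076);c,sn=np.cos(q[2]),np.sin(q[2]);d=s['ee_pos'][:2]-q[:2];print('unit frame TCP',1e3*(c*d[0]+sn*d[1]),1e3*(-sn*d[0]+c*d[1]), s['ee_pos'][2]*1e3)
if len(sys.argv)>1:
    n=sys.argv[1]
    a=cam('top')['pixels'][150:330,225:425];b=cam('side')['pixels'][110:330,220:440]
    a=cv2.resize(a,(400,360),interpolation=cv2.INTER_CUBIC);b=cv2.resize(b,(400,400),interpolation=cv2.INTER_CUBIC)
    o=np.zeros((400,800,3),np.uint8);o[:360,:400]=a;o[:,400:]=b;cv2.imwrite('pics/'+n,o)
E
python3 st.py p1.png
```

```text
Traceback (most recent call last):
  File "st.py", line 5, in <module>
    print(s['time'],s['ee_pos'].round(4),s['joint_positions'].round(2),s['ft_force'].round(2),s['torque'].round(2),s['width'].round(4));print(M.round(3))
                                                                                                                   ^^^^^^^^^^^^^^^^
AttributeError: 'float' object has no attribute 'round'
```

```bash
sed -i "s/s\['width'\].round(4)/round(s['width'],4)/" st.py; python3 st.py p1.png
```

```text
3.0333 [0.4396 0.0025 0.2224] [ 0.51 -0.06 -0.59  1.89 -0.03  1.3  -1.85] [-0.2  -0.6  -0.19] [ 0.05  0.12 -0.05] 0.049
[[-0.207 -0.     0.978]
 [-0.978 -0.001 -0.207]
 [ 0.001 -1.    -0.   ]]
tool delta [-0.01502216  0.10239178  0.00081694]
unit frame TCP -110.88336759312529 -14.932571298388385 222.40279240344253
```

View pics/p1.png

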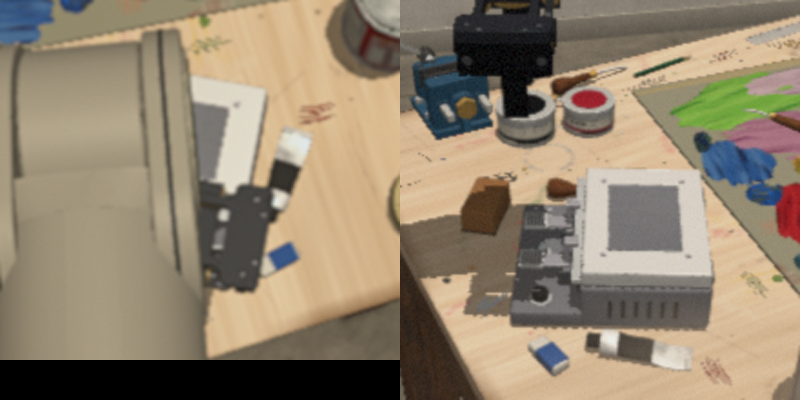

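Emit:
arm_command(targets=[[[-0.005, 0.01, 0, 0, 0, 0], [-0.005, 0.02, 0, 0, 0, 0], [-0.005, 0.02, 0.001, 0, 0, 0], [0, 0.02, 0, 0, 0, 0], [0, 0.02, 0, 0, 0, 0], [0, 0.02, 0, 0, 0, 0], [0, 0.02, 0, 0, 0, 0], [0, 0.015, 0, 0, 0, 0], [0, 0.007, 0, 0, 0, 0], [0, 0, 0, 0, 0, 0], [0, 0, 0, 0, 0, 0]]])

```text
time: 4.05
ee_pos: [0.444, 0.0173, 0.0706]
eef_rot: [-0.445, 0.55, -0.55, 0.445]
ft_force: [1.6, -0.2, 0.1]
width: 0.0489
```

```bash
python3 st.py p2.png
```

```text
4.05 [0.444  0.0173 0.0706] [ 0.45  0.14 -0.62  2.06  0.1   0.97 -2.  ] [ 1.64 -0.2   0.09] [ 0.08  0.05 -0.02] 0.0489
[[-0.209 -0.     0.978]
 [-0.978  0.    -0.209]
 [-0.    -1.    -0.   ]]
tool delta [ 0.00044424 -0.0494016  -0.00046166]
unit frame TCP -109.62162720354345 0.46211123495660045 70.59827508431108
```

View pics/p2.png

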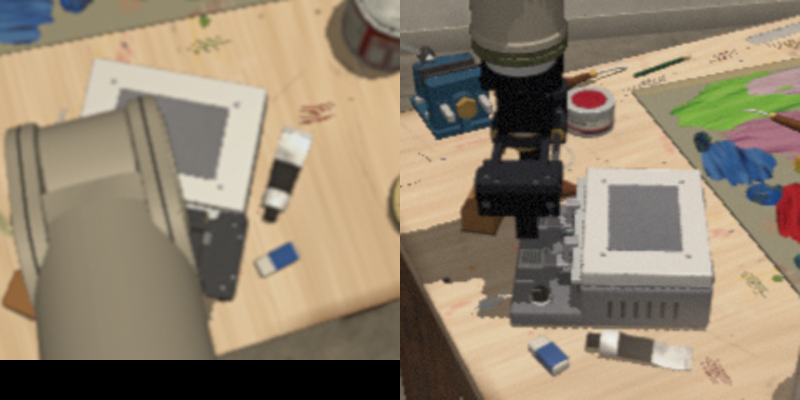

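Emit:
arm_command(targets=[[[0, 0.01, 0, 0, 0, 0], [0, 0.008, 0, 0, 0, 0], [0, 0.004, 0, 0, 0, 0], [0, 0.002, 0, 0, 0, 0], [0, 0.002, 0, 0, 0, 0], [0, 0, 0, 0, 0, 0]]])

```text
time: 4.65
ee_pos: [0.4432, 0.0175, 0.0441]
eef_rot: [-0.445, 0.55, -0.549, 0.444]
ft_force: [-2.7, -0.2, 3.5]
width: 0.0487
```

```bash
python3 st.py p3.png
```

```text
4.65 [0.4432 0.0175 0.0441] [ 0.44  0.18 -0.62  2.08  0.13  0.91 -2.03] [-2.71 -0.16  3.53] [-0.01  0.75 -0.01] 0.0487
[[-0.209 -0.002  0.978]
 [-0.978 -0.    -0.209]
 [ 0.001 -1.    -0.002]]
tool delta [ 0.00042835 -0.07591212  0.00021486]
unit frame TCP -110.42526495632961 0.3995129667615748 44.088198493550905
```

View pics/p3.png

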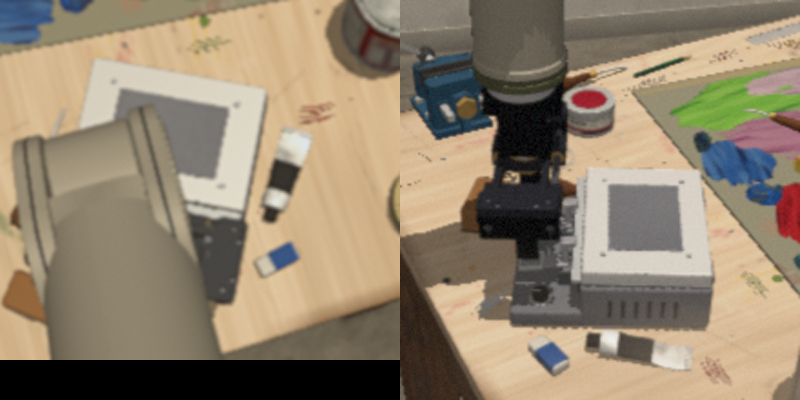

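Emit:
arm_command(targets=[[[0, 0.003, 0, 0, 0, 0], [0, 0.003, 0, 0, 0, 0], [0, 0.002, 0, 0, 0, 0], [0, 0.001, 0, 0, 0, 0], [0, 0, 0, 0, 0, 0], [0, 0, 0, 0, 0, 0]]])

```text
time: 5.25
ee_pos: [0.4433, 0.0177, 0.0371]
eef_rot: [-0.446, 0.55, -0.549, 0.444]
ft_force: [-19.1, 1.1, 37.8]
width: 0.0491
```

```bash
python3 st.py p4.png
```

```text
5.25 [0.4433 0.0177 0.0371] [ 0.43  0.2  -0.61  2.09  0.15  0.9  -2.04] [-19.1    1.11  37.75] [ 0.1   4.22 -0.03] 0.0491
[[-0.208 -0.002  0.978]
 [-0.978 -0.001 -0.208]
 [ 0.002 -1.    -0.002]]
tool delta [ 0.00079009 -0.08290606  0.00020033]
unit frame TCP -110.42495286492289 0.6637124697100212 37.09325061074098
```

View pics/p4.png

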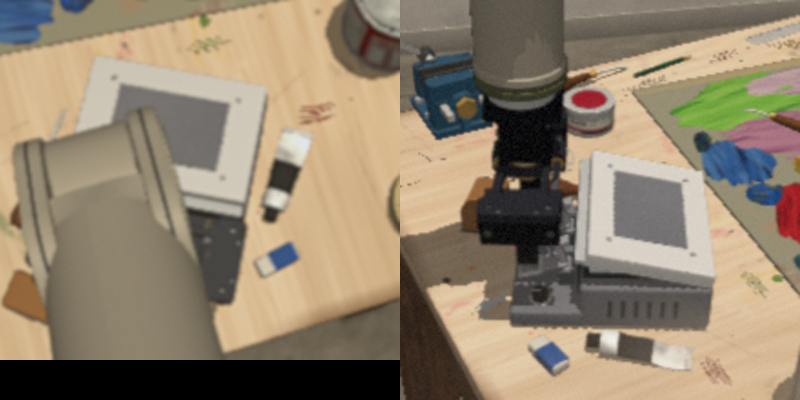

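Emit:
arm_command(targets=[[[0, -0.001, 0, 0, 0, 0], [0, -0.0005, 0, 0, 0, 0], [0, 0, 0, 0, 0, 0], [0, 0, 0, 0, 0, 0], [0, 0, 0, 0, 0, 0], [0, 0, 0, 0, 0, 0]]])

```text
time: 5.85
ee_pos: [0.4432, 0.0177, 0.0376]
eef_rot: [-0.446, 0.55, -0.549, 0.444]
ft_force: [-12.3, 1.9, 19.5]
width: 0.0489
```

```bash
python3 st.py p5.png
```

```text
5.85 [0.4432 0.0177 0.0376] [ 0.44  0.2  -0.61  2.09  0.14  0.9  -2.04] [-12.27   1.94  19.49] [0.19 2.68 0.03] 0.0489
[[-0.208 -0.002  0.978]
 [-0.978 -0.001 -0.208]
 [ 0.001 -1.    -0.002]]
tool delta [ 0.00066439 -0.08237047  0.00027539]
unit frame TCP -110.49236340731993 0.5983867735110324 37.62956441316511
```

View pics/p5.png

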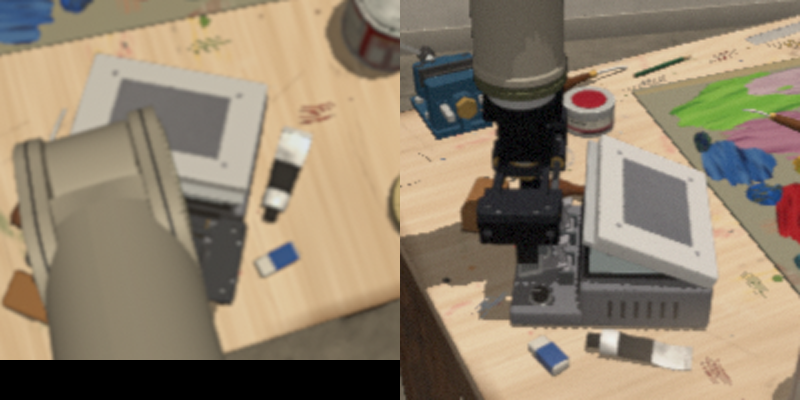

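Emit:
arm_command(targets=[[[0, -0.005, 0, 0, 0, 0], [0, -0.015, 0, 0, 0, 0], [0, -0.02, -0.005, 0, 0, 0], [0, -0.02, -0.005, 0, 0, 0], [0, -0.02, 0, 0, 0, 0], [0, -0.015, 0, 0, 0, 0], [0, -0.008, 0, 0, 0, 0], [0, 0, 0, 0, 0, 0], [0, 0, 0, 0, 0, 0], [0, 0, 0, 0, 0, 0], [0, 0, 0, 0, 0, 0], [0, 0, 0, 0, 0, 0]]])

```text
time: 6.95
ee_pos: [0.4338, 0.0195, 0.1392]
eef_rot: [-0.445, 0.55, -0.549, 0.444]
ft_force: [-0.2, 0.2, 0.5]
width: 0.0492
```

Emit:
arm_command(targets=[[[0, 0, 0, 0, 0, 0], [0, 0, 0, 0, 0, 0], [0, 0, 0, 0, 0, 0], [0, 0, 0, 0, 0, 0], [0, 0, 0, 0, 0, 0], [0, 0, 0, 0, 0, 0], [0, 0, 0, 0, 0, 0], [0, 0, 0, 0, 0, 0], [0, 0, 0, 0, 0, 0], [0, 0, 0, 0, 0, 0], [0, 0, 0, 0, 0, 0], [0, 0, 0, 0, 0, 0]]])

```text
time: 7.95
ee_pos: [0.4343, 0.0195, 0.14]
eef_rot: [0.445, -0.55, 0.55, -0.445]
ft_force: [-0.2, 0.5, -0.3]
width: 0.0488
```

```bash
python3 st.py p6.png
```

```text
7.95 [0.4343 0.0195 0.14  ] [ 0.48  0.01 -0.63  2.01  0.01  1.12 -1.93] [-0.2   0.54 -0.32] [ 0.08  0.04 -0.03] 0.0488
[[-0.209  0.     0.978]
 [-0.978 -0.    -0.209]
 [ 0.    -1.     0.   ]]
tool delta [0.00051923 0.0200273  0.00952623]
unit frame TCP -119.5920187437972 0.5589922474996054 140.02684482289456
```

View pics/p6.png

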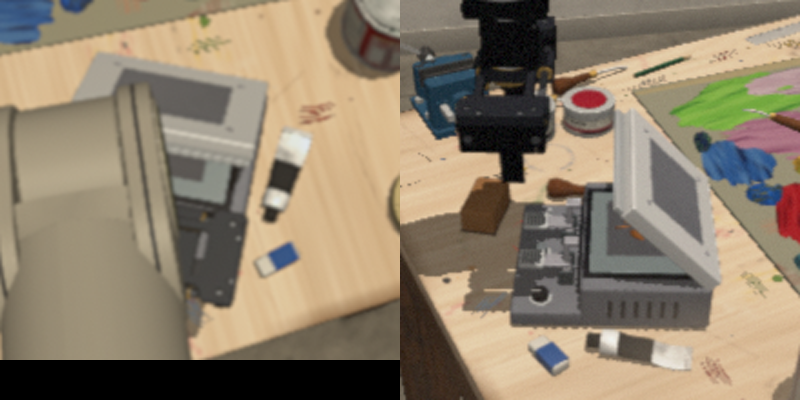

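Emit:
arm_command(targets=[[[0, 0, 0, 0, 0, 0], [0, 0, 0, 0, 0, 0], [0, 0, 0, 0, 0, 0], [0, 0, 0, 0, 0, 0], [0, 0, 0, 0, 0, 0], [0, 0, 0, 0, 0, 0], [0, 0, 0, 0, 0, 0], [0, 0, 0, 0, 0, 0], [0, 0, 0, 0, 0, 0], [0, 0, 0, 0, 0, 0], [0, 0, 0, 0, 0, 0], [0, 0, 0, 0, 0, 0]]])

```text
time: 9.05
ee_pos: [0.4343, 0.0195, 0.14]
eef_rot: [0.445, -0.55, 0.55, -0.445]
ft_force: [0.3, 0.9, -0.8]
width: 0.049
```

Emit:
arm_command(targets=[[[0, 0, 0, 0, 0, 0], [0, 0, 0, 0, 0, 0], [0, 0, 0, 0, 0, 0], [0, 0, 0, 0, 0, 0], [0, 0, 0, 0, 0, 0], [0, 0, 0, 0, 0, 0], [0, 0, 0, 0, 0, 0], [0, 0, 0, 0, 0, 0], [0, 0, 0, 0, 0, 0], [0, 0, 0, 0, 0, 0], [0, 0, 0, 0, 0, 0], [0, 0, 0, 0, 0, 0]]])

```text
time: 10.05
ee_pos: [0.4343, 0.0195, 0.14]
eef_rot: [0.445, -0.55, 0.55, -0.445]
ft_force: [0.1, 0.4, -0.0]
width: 0.0492
```

Emit:
arm_command(targets=[[[0, 0, 0.004, 0, 0, 0], [0, 0, 0.008, 0, 0, 0], [0, 0, 0.008, 0, 0, 0], [0, 0, 0.008, 0, 0, 0], [0, 0, 0.008, 0, 0, 0], [0, 0, 0.008, 0, 0, 0], [0, 0, 0.008, 0, 0, 0], [0, 0, 0.008, 0, 0, 0], [0, 0, 0.008, 0, 0, 0], [0, 0, 0.008, 0, 0, 0], [0, 0, 0.008, 0, 0, 0], [0, 0, 0.004, 0, 0, 0]]])

```text
time: 11.05
ee_pos: [0.5214, 0.0008, 0.14]
eef_rot: [0.445, -0.55, 0.55, -0.445]
ft_force: [0.7, 0.6, 1.1]
width: 0.0489
```

```bash
python3 st.py p7.png
```

```text
11.05 [0.5214 0.0008 0.14  ] [ 0.45  0.22 -0.6   1.81  0.14  1.15 -1.98] [0.71 0.55 1.07] [-0.03 -0.   -0.05] 0.0489
[[-0.209  0.     0.978]
 [-0.978  0.    -0.209]
 [-0.    -1.     0.   ]]
tool delta [ 0.00045848  0.01997387 -0.07956394]
unit frame TCP -30.50453363064305 0.23768599316276087 139.98672078208338
```

View pics/p7.png

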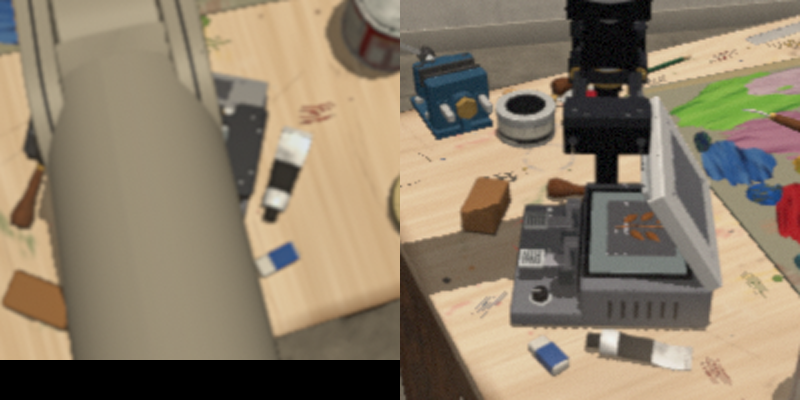

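Emit:
arm_command(targets=[[[0, 0, 0.005, 0, 0, 0], [0, 0, 0.005, 0, 0, 0], [0, 0, 0.005, 0, 0, 0], [0, 0, 0.005, 0, 0, 0], [0, 0, 0.005, 0, 0, 0], [0, 0, 0.005, 0, 0, 0], [0, 0, 0.005, 0, 0, 0], [0, 0, 0.005, 0, 0, 0], [0, 0, 0.004, 0, 0, 0], [0, 0, 0.004, 0, 0, 0], [0, 0, 0.004, 0, 0, 0], [0, 0, 0.004, 0, 0, 0]]])

```text
time: 12.15
ee_pos: [0.5755, -0.0106, 0.14]
eef_rot: [0.445, -0.55, 0.55, -0.445]
ft_force: [-2.0, -0.1, 0.7]
width: 0.0493
```

```bash
python3 st.py p8.png
```

```text
12.15 [ 0.5755 -0.0106  0.14  ] [ 0.42  0.34 -0.57  1.68  0.2   1.18 -1.99] [-2.03 -0.13  0.67] [ 0.1   0.22 -0.02] 0.0493
[[-0.209  0.     0.978]
 [-0.978 -0.    -0.209]
 [ 0.    -1.     0.   ]]
tool delta [ 0.00051693  0.02003669 -0.13487802]
unit frame TCP 24.810800093998296 0.18865661299797762 140.04908701654836
```

View pics/p8.png

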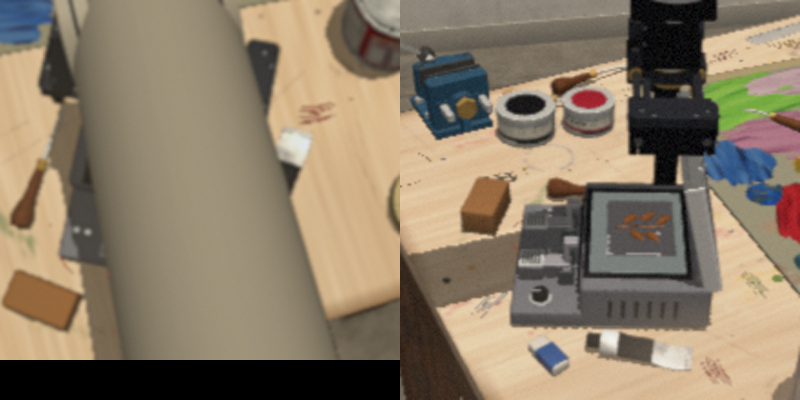

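Emit:
arm_command(targets=[[[0, 0, 0.004, 0, 0, 0], [0, 0, 0.004, 0, 0, 0], [0, 0, 0.004, 0, 0, 0], [0, 0, 0.004, 0, 0, 0], [0, 0, 0.004, 0, 0, 0], [0, 0, 0.004, 0, 0, 0], [0, 0, 0.004, 0, 0, 0], [0, 0, 0.003, 0, 0, 0], [0, 0, 0.003, 0, 0, 0], [0, 0, 0.002, 0, 0, 0], [0, 0, 0, 0, 0, 0]]])

```text
time: 13.17
ee_pos: [0.6107, -0.0182, 0.1399]
eef_rot: [0.445, -0.55, 0.55, -0.445]
ft_force: [-0.1, 0.6, 0.8]
width: 0.0492
```

```bash
python3 st.py p9.png
```

```text
13.1667 [ 0.6107 -0.0182  0.1399] [ 0.39  0.41 -0.56  1.58  0.23  1.21 -1.99] [-0.15  0.59  0.78] [ 0.06 -0.01  0.03] 0.0492
[[-0.209  0.     0.978]
 [-0.978  0.    -0.209]
 [-0.    -1.     0.   ]]
tool delta [ 0.00050897  0.01988507 -0.17085471]
unit frame TCP 60.78622793341088 0.05725422029493471 139.91071407872565
```

View pics/p9.png

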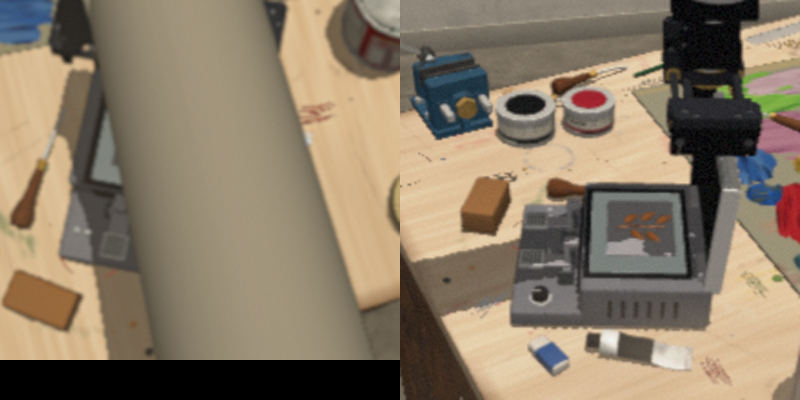

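Emit:
arm_command(targets=[[[0, 0, 0.003, 0, 0, 0], [0, 0, 0.003, 0, 0, 0], [0, 0, 0.002, 0, 0, 0], [0, 0, 0.002, 0, 0, 0], [0, 0, 0, 0, 0, 0], [0, 0, 0, 0, 0, 0]]])

```text
time: 13.77
ee_pos: [0.6204, -0.0203, 0.1401]
eef_rot: [0.445, -0.55, 0.55, -0.445]
ft_force: [-0.4, -0.6, 0.1]
width: 0.0488
```

```bash
python3 st.py p10.png
```

```text
13.7667 [ 0.6204 -0.0203  0.1401] [ 0.39  0.43 -0.55  1.55  0.24  1.22 -1.99] [-0.4  -0.56  0.11] [0.07 0.06 0.04] 0.0488
[[-0.209  0.     0.978]
 [-0.978 -0.    -0.209]
 [-0.    -1.     0.   ]]
tool delta [ 0.00049464  0.02001909 -0.1808021 ]
unit frame TCP 70.72666944542854 0.025373858893255538 140.10792061890749
```

View pics/p10.png

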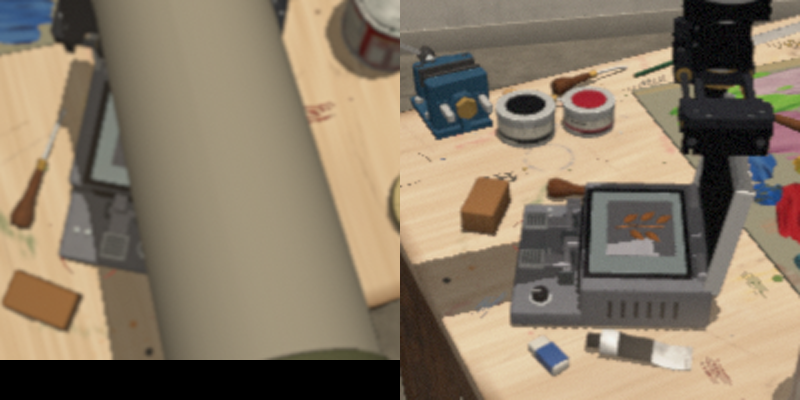

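Emit:
arm_command(targets=[[[0, 0, 0.002, 0, 0, 0], [0, 0, 0.002, 0, 0, 0], [0, 0, 0.002, 0, 0, 0], [0, 0, 0, 0, 0, 0], [0, 0, 0, 0, 0, 0]]])

```text
time: 14.28
ee_pos: [0.6235, -0.0208, 0.1397]
eef_rot: [-0.447, 0.551, -0.548, 0.443]
ft_force: [-13.8, 1.7, 7.7]
width: 0.0491
```

```bash
python3 st.py p11.png
```

```text
14.2833 [ 0.6235 -0.0208  0.1397] [ 0.38  0.45 -0.55  1.54  0.24  1.23 -1.99] [-13.82   1.66   7.7 ] [ 0.38  3.31 -0.17] 0.0491
[[-0.208 -0.006  0.978]
 [-0.978  0.    -0.208]
 [ 0.001 -1.    -0.006]]
tool delta [ 0.00048934  0.02076591 -0.18381061]
unit frame TCP 73.86390489798816 0.1331187075424914 139.6846865685875
```

View pics/p11.png

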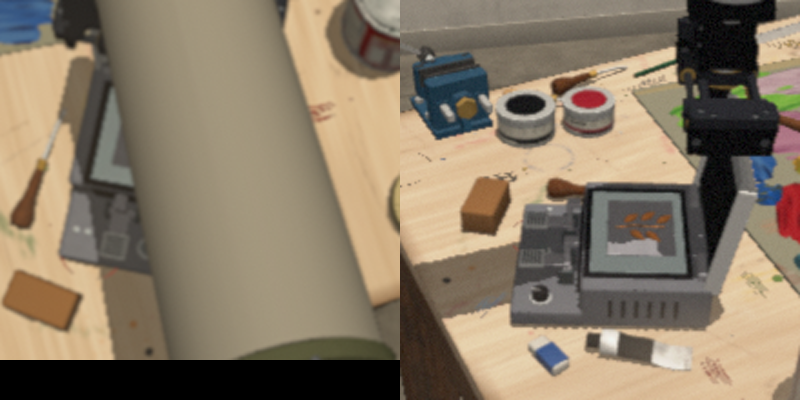

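Emit:
arm_command(targets=[[[0, 0, -0.005, 0, 0, 0], [0, 0, -0.01, 0, 0, 0], [0, -0.005, -0.02, 0, 0, 0], [0, -0.01, -0.02, 0, 0, 0], [0, -0.015, -0.02, 0, 0, 0], [0, -0.015, -0.02, 0, 0, 0], [0, -0.015, -0.02, 0, 0, 0], [0, -0.015, -0.02, 0, 0, 0], [0, -0.015, -0.02, 0, 0, 0], [0, -0.01, -0.01, 0, 0, 0], [0, 0, 0, 0, 0, 0], [0, 0, 0, 0, 0, 0]]])

```text
time: 15.38
ee_pos: [0.4652, 0.0128, 0.2406]
eef_rot: [0.444, -0.549, 0.551, -0.445]
ft_force: [0.7, -0.8, -0.5]
width: 0.0491
```

```bash
python3 st.py p12.png
```

```text
15.3833 [0.4652 0.0128 0.2406] [ 0.5  -0.   -0.62  1.81 -0.    1.33 -1.9 ] [ 0.67 -0.79 -0.54] [ 0.08 -0.01 -0.05] 0.0491
[[-0.209  0.002  0.978]
 [-0.978 -0.001 -0.209]
 [ 0.001 -1.     0.003]]
tool delta [ 0.00033178  0.12058422 -0.02238192]
unit frame TCP -87.98959132536113 0.36251776148406645 240.64043371405546
```

View pics/p12.png

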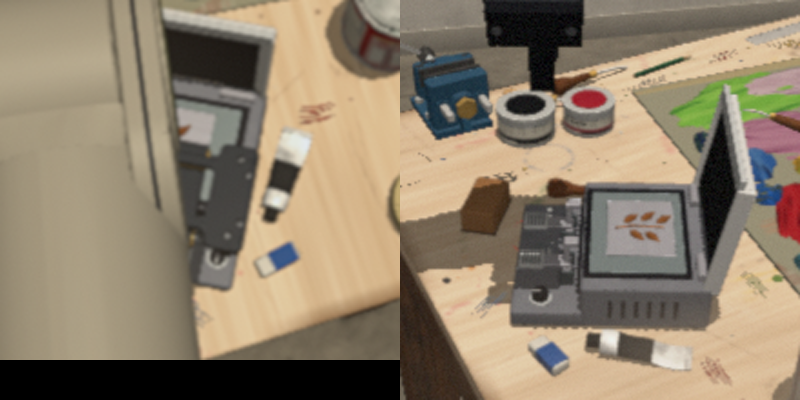

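```bash
python3 - <<'E'
from h import *
c=cam('side','side_end.png')
q=(0.5512,-0.0057,-0.2076)
X=lambda u:np.array([q[0]+np.cos(q[2])*u[0]-np.sin(q[2])*u[1],q[1]+np.sin(q[2])*u[0]+np.cos(q[2])*u[1],u[2]])
for a in (1.4,1.5,1.6,1.65,1.7,1.75):
    print(a,[proj(c,X((.065-.128*np.cos(a),y,.058+.128*np.sin(a))))[0].round(1) for y in(-.088,.088)])
a=c['pixels'][140:290,360:480];cv2.imwrite('pics/z.png',cv2.resize(a,None,fx=4,fy=4,interpolation=cv2.INTER_CUBIC))
b=cv2.imread('pics/side0.png').astype(int);d=(abs(b-c['pixels']).max(2)[235:320,270:350]);print((d>40).sum())
print(readout.read_state()['joint_vel'].round(3))
E
```

```text
1.4 [array([378.2, 209. ]), array([371.9, 154.3])]
1.5 [array([386.3, 208.3]), array([378.8, 153.7])]
1.6 [array([394.4, 208.3]), array([385.7, 153.6])]
1.65 [array([398.4, 208.5]), array([389.1, 153.8])]
1.7 [array([402.4, 208.9]), array([392.5, 154.1])]
1.75 [array([406.3, 209.4]), array([395.8, 154.6])]
1874
[-0.001  0.007  0.001 -0.001 -0.004  0.002  0.002]
```

View pics/z.png

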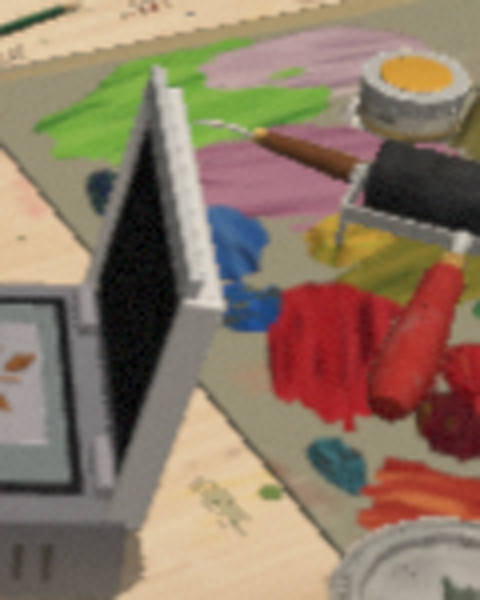

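```bash
python3 -c "
from bench import r
print(r.close_job())"
```

```text
the job is handed in; nothing more can be done
None
```

The lid is open and leaning on its stop, and I handed the job in at about 15.5 s of the 53 s allowed. No verdict was reported.

**What I did:**
- I pressed both catch pads down together with the fingers opened to about 49 mm.
- I held them until the lid had clearly risen, roughly 0.35–0.4 rad in the picture.
- I lifted off so both catches came back up and waited about 3 s for the lid to rise by itself.
- I pushed the lid back with the fingers until the force jumped to about 14 N at the stop, then backed well clear.

**What the last checks showed:**
- **Lid:** the edge tips in the side view lie within about 4 px of where 1.75 rad would put them, so it is at or very near its stop.
- **Catches, unit and surroundings:** by eye, both pads are up, and the unit, eraser, paint tube and sanding block are where they started. The gouge looks unmoved in what can be seen of it. I did not measure these, and the tape roll was outside the late pictures. The fingers stayed well clear of the start button.
- **Robot:** touching nothing; the wrist force is only sensor noise.

**Checks that failed or disagreed:**
- The press briefly reached 38 N down with 19 N sideways, more than needed. I eased it at once and the unit did not visibly move.
- A pixel comparison of the unit before and after gave 1,874 changed pixels. I put this down to the arm's shadow but did not confirm it.

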